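# Push the drain cover into the drip station

## Robot

A 6-joint arm with a two-finger parallel gripper is mounted at the origin on the work surface. World frame = base frame: x ahead of the robot, y to its left, z up, the work surface at z = 0. Lengths are in m, angles in rad, forces in N, time in s.
With the tool pointing down it reaches from about 0.225 to 0.875 m from the base axis. Payload 3.4 kg.
Tool frame: the origin (TCP) lies on the centre line of the jaws, within the pads' length; the fingertips stand 11 mm ahead of it and the grasp point (between the pads) lies 8 mm behind it (bot.tcp_to_tips is the distance from the TCP to the fingertips, in m); z points along the fingers, x is the direction in which the jaws open and shut, and the axes are right-handed (so a half turn about z gives the same grasp; the last joint's range is limited). The gripper opens to 85 mm and grips with 20 to 120 N. Pads are 22 mm wide; open, the fingers measure 114 mm over their backs; the gripper's body (76 mm by 85 mm) begins 54 mm behind the grasp point. The pads swing forward as they close: fully open they stand 13 mm farther back than shut.
Start: joints at [1.078, 0.276, 1.505, -0, 1.361, -0.121], TCP at [0.209, 0.536, 0.205] pointing down, gripper open.
Joint ranges: [-2.89, 2.89], [-0.75, 2.08], [0.22, 2.7], [-1.18, 4.32], [0.11, 2.71], [-2.7, 2.7]. Speed limits (rad/s): [2.57, 2.57, 3.14, 3.14, 3.14, 3.14].

## Interface

Orientations are given as [roll, pitch, yaw] about the fixed x, y, z axes, in that order (R = Rz(yaw) Ry(pitch) Rx(roll)).
In Python, from cell import bot gives the robot as it stands.
- The arm moves only by the tool arm_command, never from a script. Its argument "steps" is text: rows parted by semicolons, each of 5 numbers parted by spaces: the opening in per cent of the stroke, from 0 (shut) to 100 (fully open), then the shift along the tool's x, y, z as a fraction of full scale, then the turn about the tool's z as a fraction of full scale. A call has 1 to 10 rows; each row is the pose to reach, as a shift and turn from the pose measured when the call began, along the tool's axes at that moment; what a row does not reach only later rows make up. Full scale, the value 1, is 0.3 m for a shift and pi/2 rad for a turn. A row lasts 1/12 s, in which the tool goes at most 41.7 mm and 7.16 degrees, less where a joint would pass 70% of its speed; a pose out of reach is approached as far as the arm can. A call with a number of a shift or a turn outside -1 to 1 is refused whole. A call with a gripper value outside its range is refused whole. The fingers move at their own pace and stop on an object; "squeeze" is the grip in N (left out, the last holds). Time passes only in rows, so rows that repeat a pose let the fingers close. It gives the time, the measured TCP pose, the force and the opening at its end, in the units of the state.
- bot.sense(): the state, without advancing time (a new reading comes with each control period).
- bot.get_image(name): name is "side" or "top"; returns a dict with "pixels" (400x640x3 uint8, red, green, blue), "K" (3x3 intrinsics, pixels), "world_from_camera" (4x4, takes a point from camera to world coordinates). Camera axes: x right, y up, looking along -z (the intrinsics and any distortion apply to the point x, -y, -z); pixel columns grow to the right and rows downward; lengths in m; the calibration is good to about 2 mm. A picture is of the moment at which its call begins. There is no depth.
- bot.job_done(): hands the job in, once; it reports no verdict.
Trained networks look in the newest picture that a camera, given by its name, has taken for a name from the list of things; names that differ only in an ending like _2 or _b are one class to them, and where a whole thing is asked for, a point or a joint stands for the part that bears it (a point fixed in the world has none). Each returns a list of dicts, best first, with "confidence" (0 to 1); they miss things now and then, are a little off and sometimes report something else, mostly with a low value. They report only what shows in the picture. A call takes as long as a camera call. They do not tell look-alikes from the thing itself.
- bot.trace(target, camera): "pixels" (400x640 bool, what is visible of it) and "position" ([column, row] in pixels, amid what is visible of it).
The state is a dict: "clock": time; "q": joint angles; "joint_velocities": joint speeds; "joint_torque": joint torques, N m; "position": TCP position; "tcp_rot": TCP orientation; "force": force on the tool from outside, world axes, zero at the start; "wrist_torque": the same for the moment, N m; "opening": opening from 0.0 (shut) to 1.0 (fully open).
Only numpy, scipy, OpenCV 4.12 (cv2) and the standard library are available. Lean on these libraries where they do the work, as an engineer would, in place of code of your own. Each camera call takes 0.05 s, during which the arm holds its last target. There are 200 camera calls.

## Task

The round perforated drain cover has been left lying on top of the coffee bar's drip station. Without picking it up, push it across the top with the fingers until it drops into the round recess and lies fully home, flush with the station's top; leave the tamper, the cup and the milk jug where they stand.

Things in the scene. Friction and masses are not known exactly. Their poses are not given: they have to be found in the camera images.
- station: Fixed flat brushed-metal block on the counter, 260 mm (its x) by 420 mm (its y) by 30 mm high, top level and smooth. Origin at the centre of its underside, on the counter; z up. Its yaw varies by up to 20 degrees.
- recess (a point): Centre of the mouth of the round recess in the middle of the station, level with the station's top (30 mm above the counter). The recess is 101 mm across and 10 mm deep with a flat floor, its edge chamfered by 1.5 mm; a dark round mark 60 mm across on its floor is only a flat drain mark. Axes as the station's.
- cover: Loose steel disc, 96 mm across, 10 mm thick, 0.2 to 0.4 kg, its dark holes only shallow marks. Origin at the centre of its underside; z up. Starts flat on the station's top beside the recess, to its left or right (105 to 130 mm from it along the station's y, at most 30 mm along x). It tips over the recess edge when pushed and falls in when centred within 2.5 mm; its top is then flush.
- tamper: Bystander: loose dark steel coffee tamper, 58 mm base, 70 mm tall, standing on the station's top on the other side of the recess from the cover. Origin at the centre of its underside.
- cup: Bystander: loose white espresso mug, 64 mm across, 58 mm tall, with a small handle, on the counter beyond the station's far edge. Origin at the centre of its underside.
- jug: Bystander: loose steel milk jug, 72 mm across, 85 mm tall, with a handle, on the counter beyond the station's far edge. Origin at the centre of its underside.
There are look-alikes about, which are no part of the job. There is more than one size of the cover; the one meant has the size given above.

How it is judged:
At the end, for the whole second after the job is handed in: The cover lies at rest, right way up, in the recess: centre within 4 mm of the recess centre, underside within 1.5 mm of the recess floor, level within 0.03 rad; tamper, cup and jug within 20 mm of where they stood (horizontal distance between cover and recess below 0.004 m and z of cover in the frame of station below 0.0215 m and angle between cover's own z axis and vertical below 0.03 rad and linear speed of cover below 0.01 m/s and distance of each of tamper, cup, jug from where it was at the start of the episode below 0.02 m); the robot touches nothing.
It fails at once if the cover is lifted: its centre rises more than 12 mm above its place on the station's top (z of cover in the frame of station above 0.042 m).
It fails at once if the cover is tipped up by more than 0.5 rad (angle between cover's own z axis and vertical above 0.5 rad).
It fails at once if the tamper is pushed more than 20 mm away or tipped over (distance of tamper from where it was at the start of the episode above 0.02 m or angle between tamper's own z axis and vertical above 0.3 rad).
It fails at once if the cup is pushed more than 20 mm away or tipped over (distance of cup from where it was at the start of the episode above 0.02 m or angle between cup's own z axis and vertical above 0.3 rad).
It fails at once if the milk jug is pushed more than 20 mm away or tipped over (distance of jug from where it was at the start of the episode above 0.02 m or angle between jug's own z axis and vertical above 0.3 rad).
It also fails if it takes over 38 s, if anything falls off the work surface, if the arm or the gripper's body presses on something with over 40 N, if the wrist force passes 120 N, or if a joint passes its speed limit or range.

## Working session

There is one attempt and no reset: what is moved stays moved. The work goes in short steps, Python scripts to look and compute and a tool call to move; the robot and the scene stay as the last step left them, time stands still between calls to the robot, and variables do not carry over. Pictures are saved under pics/ and viewed, about 8 in all and at most 12, crops included, and the job is handed in when it is done.

Besides the shell and the picture viewer there is one more tool, called after "Call:" by a JSON object that holds its "method" and its "body", one argument or row to a line. arm_command: Moves the arm, as the interface text tells. Shift numbers are shares of 0.3 m and turn numbers shares of pi/2 rad, none past 1 either way. Its arguments: {"type":"object","properties":{"steps":{"type":"string"},"squeeze":{"type":"number"}},"required":["steps"]}

```bash
mkdir -p pics; ls; cat > h.py <<'E'
import numpy as np, cv2
from cell import bot
def ray(im,uv,z):
    K=im["K"];T=im["world_from_camera"]
    d=np.linalg.inv(K)@np.array([uv[0],uv[1],1.0]); d=np.array([d[0],-d[1],-d[2]])
    d=T[:3,:3]@d; o=T[:3,3]; return o+d*(z-o[2])/d[2]
def proj(im,p):
    T=im["world_from_camera"]; c=T[:3,:3].T@(np.array(p)-T[:3,3]); v=im["K"]@np.array([c[0],-c[1],-c[2]]); return v[:2]/v[2]
def save(im,n,box=None,s=1):
    p=im["pixels"][:,:,::-1]
    if box: p=p[box[1]:box[3],box[0]:box[2]]
    cv2.imwrite("pics/"+n,cv2.resize(p,None,fx=s,fy=s,interpolation=cv2.INTER_CUBIC))
E
python3 - <<'E'
from h import *
top=bot.get_image("top"); side=bot.get_image("side")
save(top,"t0.png"); save(side,"s0.png")
print([k for k in top], top["K"], top["world_from_camera"].round(3))
for n,z in [("station",.03),("cover",.04),("tamper",.03),("cup",0),("jug",0)]:
    for r in bot.trace(n,"top"):
        m=r["pixels"]; c,_=max(((c,cv2.contourArea(c)) for c in cv2.findContours(m.astype(np.uint8),0,1)[0]),key=lambda t:t[1])
        print(n,round(r["confidence"],2),np.round(r["position"],1),m.sum(),cv2.boundingRect(c),ray(top,r["position"],z).round(4))
s=bot.sense();print(s["position"],s["tcp_rot"],s["clock"])
E
```

```text
pics
['pixels', 'K', 'world_from_camera'] [[361.13781912   0.         327.36652149]
 [  0.         361.13781912 207.47831982]
 [  0.           0.           1.        ]] [[-0.01   0.993 -0.12   0.436]
 [-1.    -0.01  -0.001  0.092]
 [-0.002  0.12   0.993  0.889]
 [ 0.     0.     0.     1.   ]]
station 0.86 [360.4 198.4] 16758 (257, 124, 200, 159) [0.5616 0.0136 0.03  ]
cover 0.87 [311.6 229.1] 1316 (291, 207, 41, 41) [0.4884 0.1307 0.04  ]
cover 0.82 [227.3 267.8] 725 (212, 256, 30, 31) [0.4005 0.3269 0.04  ]
cover 0.67 [281.8 316.6] 773 (265, 299, 32, 31) [0.2892 0.1997 0.04  ]
tamper 0.57 [403.  172.9] 481 (391, 162, 26, 24) [ 0.623  -0.0908  0.03  ]
cup 0.79 [382.  100.2] 857 (357, 79, 38, 35) [ 0.8204 -0.0499  0.    ]
cup 0.54 [361.8 197.7] 16771 (258, 123, 200, 159) [0.5677 0.0074 0.    ]
jug 0.76 [292.9 127. ] 1070 (271, 107, 40, 40) [0.7515 0.179  0.    ]
[0.20885031 0.53563683 0.2051982 ] [-3.14154663e+00  3.55549977e-04  1.19899098e+00] 0.35
```

View pics/t0.png

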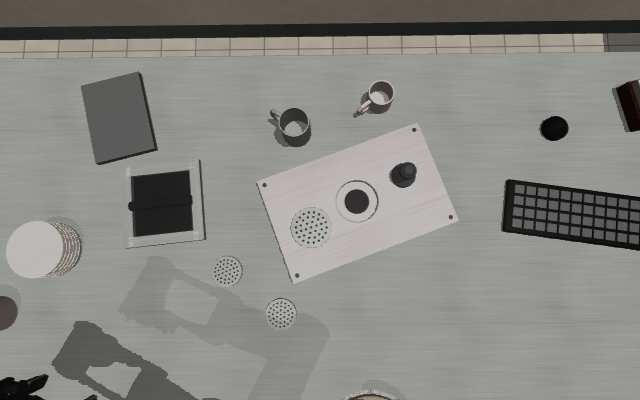

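```bash
python3 - <<'E'
from h import *
top=bot.get_image("top"); save(top,"t0c.png",(250,115,465,290),3.5)
g=top["pixels"]
r=bot.trace("station","top")[0]; m=r["pixels"].astype(np.uint8)
c=max(cv2.findContours(m,0,1)[0],key=cv2.contourArea)[:,0,:]
w=np.array([ray(top,u,.03)[:2] for u in c],np.float32)
(cx,cy),wh,a=cv2.minAreaRect((w*1000).astype(np.float32)); print("station",cx,cy,wh,a)
r=bot.trace("cover","top")[0]
c=max(cv2.findContours(r["pixels"].astype(np.uint8),0,1)[0],key=cv2.contourArea)[:,0,:]
w=np.array([ray(top,u,.04)[:2] for u in c],np.float32)*1000
print("cover",cv2.fitEllipse(w))
E
```

```text
Traceback (most recent call last):
IndexError: list index out of range
```

The top view shows three perforated discs, at (311,228), (228,270) and (281,314). The one at (311,228) is about 41 px across and lies on the station beside the recess at (357,201). The other two are about 31 px across and lie on the counter, so the first fits the 96 mm description. The tamper is at (403,174), the jug at (294,127) and the cup at (380,96).

```bash
python3 - <<'E'
from h import *
top=bot.get_image("top")
def get(n):
    for _ in range(5):
        r=bot.trace(n,"top")
        if r and r[0]["confidence"]>.5: return r[0]
        bot.get_image("top")
def world(r,z):
    c=max(cv2.findContours(r["pixels"].astype(np.uint8),0,1)[0],key=cv2.contourArea)[:,0,:]
    return np.array([ray(top,u,z)[:2] for u in c],np.float32)*1000
print("station",cv2.minAreaRect(world(get("station"),.03)))
print("cover",cv2.fitEllipse(world(get("cover"),.04)))
# recess: rectify the station-top plane (2 px/mm) around guess and find circles
c0=ray(top,(357,201),.03)[:2]
def rect(z,c0,h=.11,s=2):
    src=np.float32([proj(top,[c0[0]+a,c0[1]+b,z]) for a,b in((h,h),(h,-h),(-h,-h),(-h,h))])
    n=int(2*h*1000*s); dst=np.float32([[0,0],[n,0],[n,n],[0,n]])
    return cv2.warpPerspective(top["pixels"],cv2.getPerspectiveTransform(src,dst),(n,n),flags=cv2.INTER_CUBIC)
im=rect(.03,c0); g=cv2.GaussianBlur(cv2.cvtColor(im,cv2.COLOR_RGB2GRAY),(0,0),2)
C=cv2.HoughCircles(g,cv2.HOUGH_GRADIENT_ALT,1.5,60,param1=60,param2=.5,minRadius=90,maxRadius=110)
print("c0",c0)
for u,v,r in (C[0] if C is not None else []):
    print("circ",u,v,r,c0[0]+.11-v/2000,c0[1]+.11-u/2000)
cv2.imwrite("pics/rect.png",im[:,:,::-1]); print(cv2.imread("pics/rect.png").shape)
save(top,"t0c.png",(250,115,465,290),3.5)
E
```

```text
station ((556.2352294921875, 22.626876831054688), (262.21319580078125, 422.6802978515625), 20.16923713684082)
cover ((392.8284606933594, 329.18927001953125), (69.13084411621094, 71.38116455078125), 39.197696685791016)
c0 [0.55536703 0.02191272]
circ 213.0 217.5 100.26454 0.5566170266619502 0.025412715350566162
(440, 440, 3)
```

View pics/t0c.png

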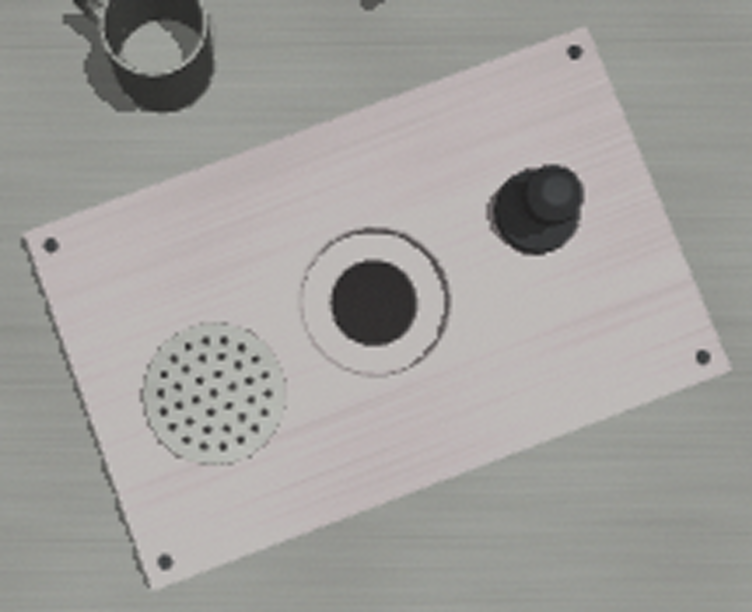

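The crop confirms it: the cover, about 41 px across, lies on the station at about (311,227). The recess is at (357,201) with the tamper beyond it at (402,177). The plan is to push with both partly opened fingers, giving two contacts on the rim, along world direction (0.51,-0.86). First I move to a point behind the cover.

Call:
{"method": "arm_command", "body": {
  "steps": "70 -0.5 0.77 0 0.42;70 -0.5 0.77 0 0.42;70 -0.5 0.77 0 0.42;70 -0.5 0.77 0 0.42;70 -0.5 0.77 0 0.42;70 -0.5 0.77 0 0.42;70 -0.5 0.77 0 0.42;70 -0.5 0.77 0 0.42"
}}

```text
clock: 1.27
position: [0.3724, 0.3083, 0.2056]
tcp_rot: [3.139, -0.001, 0.534]
force: [0.4, -0.1, -0.1]
opening: 0.699
```

```bash
cat >> h.py <<'E'
def togo(p,yaw):
    from scipy.spatial.transform import Rotation as R
    s=bot.sense(); M=R.from_euler("xyz",s["tcp_rot"]).as_matrix(); d=M.T@(np.array(p)-s["position"])
    print("pos",s["position"].round(4),"rot",s["tcp_rot"].round(3),"open",s["opening"],"F",np.round(s["force"],1),"t",s["clock"])
    print("steps to go (x y z turn):",(d/.3).round(3),round((s["tcp_rot"][2]-yaw)/(np.pi/2),3))
E
python3 - <<'E'
from h import *
top=bot.get_image("top")
def fit(n,z):
    for r in bot.trace(n,"top"):
        c=max(cv2.findContours(r["pixels"].astype(np.uint8),0,1)[0],key=cv2.contourArea)[:,0,:]
        w=np.array([ray(top,u,z)[:2] for u in c],np.float32)*1000
        e=cv2.fitEllipse(w); print(n,np.round(e[0],1),np.round(e[1],1),c.mean(0))
fit("cover",.04)
print("cover hand",ray(top,(311.2,227.4),.04)); print("tips",bot.tcp_to_tips)
togo([.448,.203,.10],.5376)
E
```

```text
cover [392.6 329.3] [68.4 70.3] [226.15116279 271.18604651]
cover [493.8 132.6] [92.4 93.1] [310.77477477 226.84684685]
cover hand [0.49238987 0.13165389 0.04      ]
tips 0.011
pos [0.3701 0.3116 0.2056] rot [-3.141 -0.     0.537] open 0.7009463669343674 F [-0.3 -0.6  0.9] t 1.3667
steps to go (x y z turn): [0.038 0.444 0.352] -0.001
```

Call:
{"method": "arm_command", "body": {
  "steps": "70 0.04 0.43 0.25 0.002;70 0.04 0.43 0.25 0.002;70 0.04 0.43 0.25 0.002;70 0.04 0.43 0.25 0.002;70 0.04 0.43 0.35 0.002;70 0.04 0.43 0.35 0.002"
}}

```text
clock: 1.87
position: [0.4429, 0.2063, 0.0963]
tcp_rot: [-3.138, 0.009, 0.533]
force: [-0.7, -0.2, -0.2]
opening: 0.701
```

```bash
python3 - <<'E'
from h import *
top=bot.get_image("top"); side=bot.get_image("side")
a=cv2.resize(top["pixels"][110:310,200:470],None,fx=2.4,fy=2.4)[:,:,::-1]; cv2.imwrite("pics/t1.png",a)
save(side,"s1.png")
togo([.493-.507*.09,.132+.862*.09,.06],.531)
s=bot.sense();p=s["position"]
print("tcp px top",proj(top,p-[0,0,.011]),"side",proj(side,p-[0,0,.011]), "side recess",proj(side,[.5565,.024,.03]))
E
```

```text
pos [0.4449 0.2079 0.1   ] rot [-3.139e+00  2.000e-03  5.350e-01] open 0.7012261962494157 F [0.1 0.1 0.8] t 1.9667
steps to go (x y z turn): [ 0.01  -0.     0.133] 0.002
tcp px top [275.6223514  247.82786896] side [255.65298191 175.76234029] side recess [350.03650047 213.5851071 ]
```

View pics/s1.png

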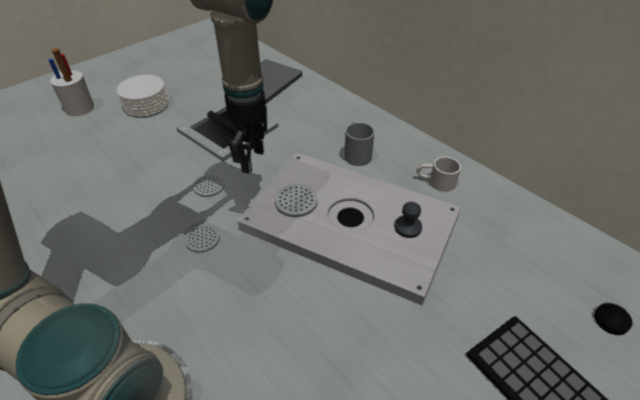

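View pics/t1.png

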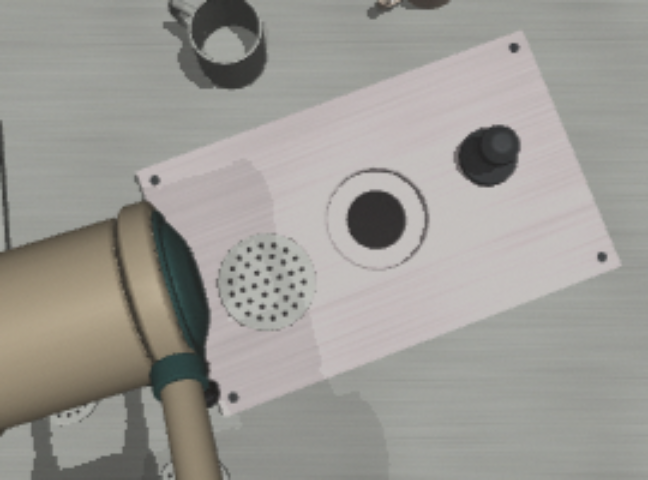

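The side view shows the gripper behind the cover, with its tips near (248,170), the recess at (350,214), and the tamper, cup and jug untouched. The top view shows the cover and recess still clear of the arm. I now lower the fingers just behind the cover.

Call:
{"method": "arm_command", "body": {
  "steps": "70 0.01 0 0.09 0;70 0.01 0 0.15 0;70 0.01 0 0.18 0;70 0.01 0 0.18 0;70 0.01 0 0.18 0"
}}

```text
clock: 2.38
position: [0.4477, 0.2105, 0.047]
tcp_rot: [-3.139, 0.001, 0.536]
force: [-0.4, 0.2, 0.0]
opening: 0.698
```

```bash
python3 - <<'E'
from h import *
side=bot.get_image("side")
save(side,"s2.png",(200,100,340,230),5)
togo([.493-.507*.0485,.132+.862*.0485,.046],.531)
p=bot.sense()["position"]; u=np.array([.507,-.862,0]);l=np.array([.862,.507,0])
for sgn in(1,-1): print("finger tip inner-front",((proj(side,p-[0,0,.011]+u*.011+sgn*l*.03)-[200,100])*5).round(), "same at z.03",((proj(side,[*(p+u*.011+sgn*l*.03)[:2],.03])-[200,100])*5).round())
E
```

```text
pos [0.4482 0.2105 0.0474] rot [-3.14  -0.     0.536] open 0.702124892074158 F [0.2 0.1 1. ] t 2.4333
steps to go (x y z turn): [-0.004  0.14   0.004] 0.003
finger tip inner-front [339. 419.] same at z.03 [340. 429.]
finger tip inner-front [290. 508.] same at z.03 [291. 518.]
```

View pics/s2.png

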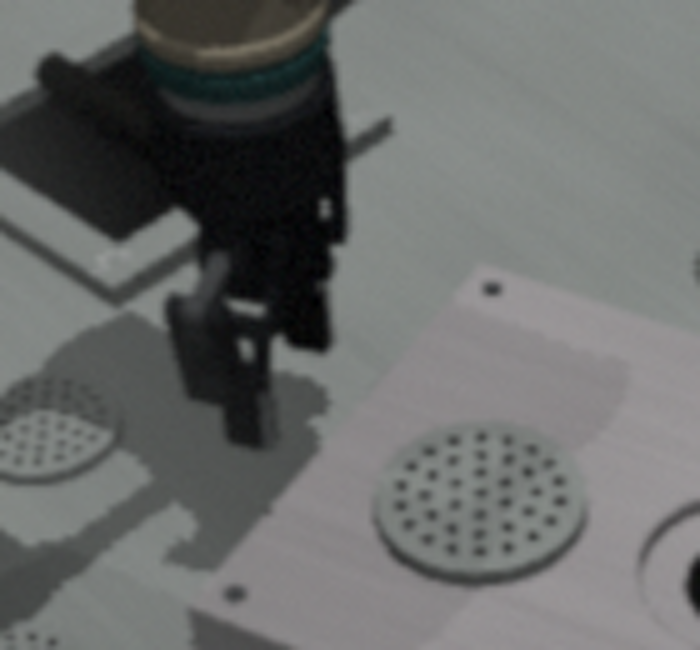

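```bash
python3 - <<'E'
from h import *
side=bot.get_image("side"); T=side["world_from_camera"]; print(T.round(3),side["K"].round(1))
s=bot.sense(); p=s["position"]; print(p,s["q"].round(3))
u=np.array([.507,-.862,0]);l=np.array([.862,.507,0])
img=cv2.resize(side["pixels"][100:230,200:340],None,fx=5,fy=5,interpolation=cv2.INTER_CUBIC)[:,:,::-1].copy()
def dot(q,c): 
    a=((proj(side,q)-[200,100])*5+2.5).astype(int); cv2.circle(img,tuple(map(int,a)),4,c,-1)
for sg in(1,-1):
  for k in(0,.011,-.011):
    for dz in(-.011,0,.02,.04,.06): dot(p+u*k+sg*l*.03+[0,0,dz],(0,0,255) if sg>0 else (0,255,0))
for a in np.linspace(0,6.28,40): dot([.493+.048*np.cos(a),.132+.048*np.sin(a),.04],(255,0,0))
cv2.imwrite("pics/s3.png",img)
for px in((272,440),(320,348),(235,440)):
    for z in(.03,.04,.05,.06,.07): 
        w=ray(side,(px[0]/5+200,px[1]/5+100),z)-p; print(px,z,"u",(w@u).round(4),"l",(w@l).round(4))
E
```

```text
[[ 0.729  0.482 -0.485  0.046]
 [-0.684  0.517 -0.515 -0.431]
 [ 0.003  0.707  0.707  0.763]
 [ 0.     0.     0.     1.   ]] [[455.8   0.  323. ]
 [  0.  455.8 196.8]
 [  0.    0.    1. ]]
[0.44843607 0.21033226 0.0475285 ] [ 0.297  0.304  1.906  0.002  0.931 -0.24 ]
(272, 440) 0.03 u -0.0169 l 0.0142
(272, 440) 0.04 u -0.0119 l 0.0049
(272, 440) 0.05 u -0.0069 l -0.0045
(272, 440) 0.06 u -0.0019 l -0.0139
(272, 440) 0.07 u 0.0031 l -0.0232
(320, 348) 0.03 u -0.0193 l 0.0805
(320, 348) 0.04 u -0.0143 l 0.0702
(320, 348) 0.05 u -0.0092 l 0.06
(320, 348) 0.06 u -0.0042 l 0.0497
(320, 348) 0.07 u 0.0008 l 0.0394
(235, 440) 0.03 u -0.0333 l 0.0094
(235, 440) 0.04 u -0.0281 l 0.0001
(235, 440) 0.05 u -0.0229 l -0.0092
(235, 440) 0.06 u -0.0177 l -0.0185
(235, 440) 0.07 u -0.0125 l -0.0278
```

View pics/s3.png

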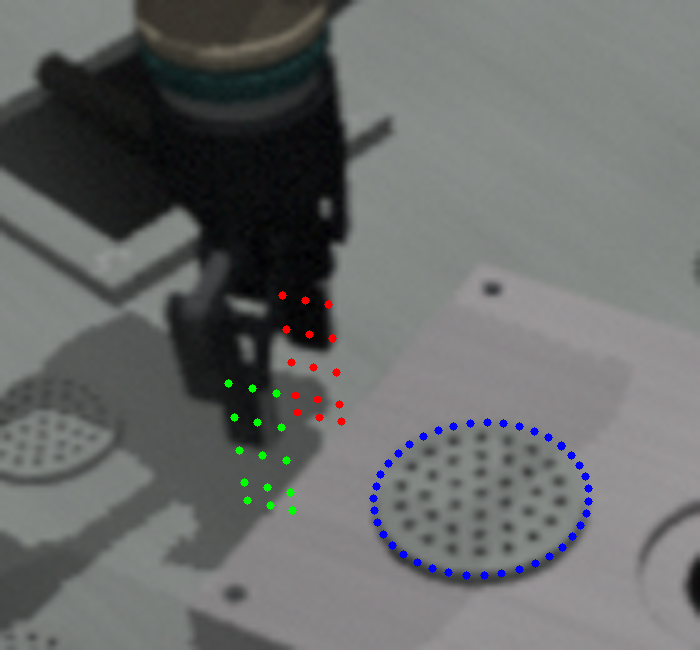

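The blue overlay, which projects my cover estimate, matches the picture at crop (480,498). The fingertips show about 35-40 mm higher than the reported TCP implies: near tip at crop (255,445) against a predicted (270,508). That disagrees with the stated geometry, so I settle it by touch, moving 20 mm forward over the station and descending in small steps while watching the force.

Call:
{"method": "arm_command", "body": {
  "steps": "70 0 0.04 0 0;70 0 0.07 0 0;70 0 0.07 0.007 0;70 0 0.07 0.014 0;70 0 0.07 0.021 0;70 0 0.07 0.021 0"
}}

```text
clock: 2.98
position: [0.4586, 0.192, 0.0406]
tcp_rot: [-3.139, 0.001, 0.535]
force: [0.2, -0.0, -0.2]
opening: 0.696
```

```bash
python3 - <<'E'
from h import *
side=bot.get_image("side")
save(side,"s4.png",(200,100,340,230),5)
togo([.493-.507*.0485,.132+.862*.0485,.046],.531)
E
```

```text
pos [0.4586 0.1921 0.0408] rot [-3.139e+00  1.000e-03  5.350e-01] open 0.7010880258295703 F [ 0.3  0.6 -0.6] t 3.0333
steps to go (x y z turn): [-0.003  0.069 -0.018] 0.003
```

View pics/s4.png

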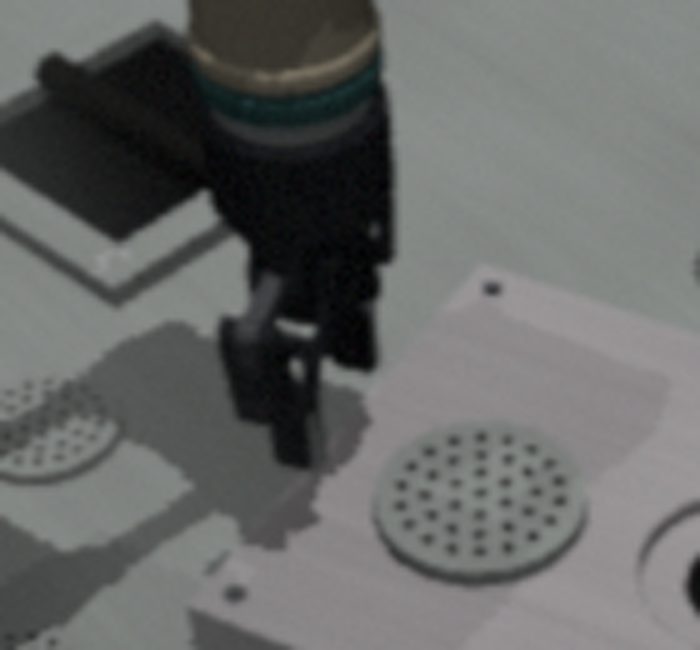

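No contact force at a TCP height of 0.0407, so the tips really are higher than stated; near tip at crop (305,465). I keep descending.

Call:
{"method": "arm_command", "body": {
  "steps": "70 0 0 0.02 0;70 0 0 0.035 0;70 0 0 0.05 0;70 0 0 0.06 0;70 0 0 0.06 0"
}}

```text
clock: 3.45
position: [0.4578, 0.192, 0.0218]
tcp_rot: [-3.139, 0.002, 0.535]
force: [0.1, -0.2, -0.2]
opening: 0.698
```

Call:
{"method": "arm_command", "body": {
  "steps": "70 0 0 0.015 0;70 0 0 0.025 0;70 0 0 0.03 0;70 0 0 0.035 0;70 0 0 0.04 0;70 0 0 0.04 0"
}}

```text
clock: 3.95
position: [0.4577, 0.192, 0.0096]
tcp_rot: [-3.139, 0.003, 0.535]
force: [0.4, 0.5, -0.2]
opening: 0.702
```

```bash
python3 - <<'E'
from h import *
side=bot.get_image("side"); save(side,"s5.png",(200,100,340,230),5)
togo([.493-.507*.0485,.132+.862*.0485,.046],.531)
E
```

```text
pos [0.4578 0.192  0.0097] rot [-3.139e+00  2.000e-03  5.350e-01] open 0.6980027899573853 F [-0.1  0.1  0.3] t 4.0
steps to go (x y z turn): [-0.001  0.07  -0.121] 0.003
```

View pics/s5.png

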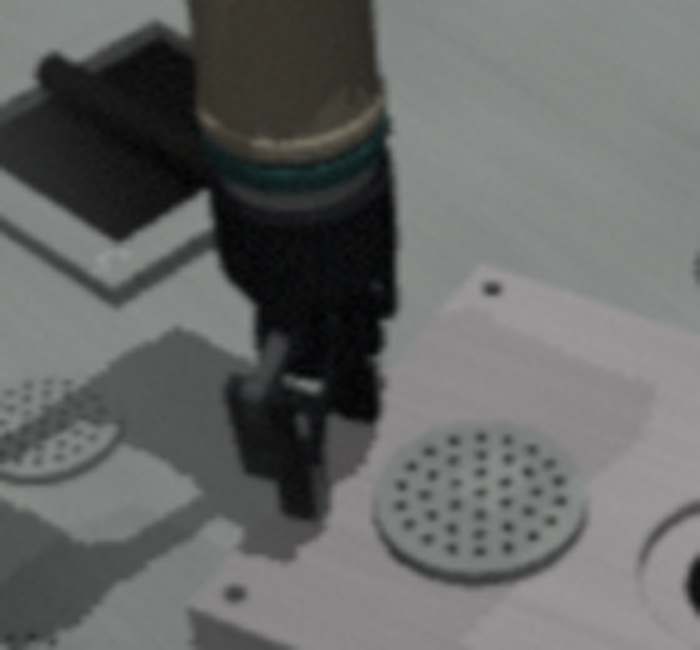

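The near fingertip at crop (310,520) is now close to the station top but not touching. I make a fine guarded descent.

Call:
{"method": "arm_command", "body": {
  "steps": "70 0 0 0.005 0;70 0 0 0.01 0;70 0 0 0.01 0"
}}

```text
clock: 4.25
position: [0.4576, 0.192, 0.0065]
tcp_rot: [-3.139, 0.003, 0.535]
force: [-0.1, -0.5, -0.2]
opening: 0.701
```

Call:
{"method": "arm_command", "body": {
  "steps": "70 0 0 0.005 0;70 0 0 0.008 0;70 0 0 0.008 0"
}}

```text
clock: 4.5
position: [0.4574, 0.1919, 0.0039]
tcp_rot: [-3.139, 0.003, 0.535]
force: [1.0, -0.2, 0.4]
opening: 0.701
```

Call:
{"method": "arm_command", "body": {
  "steps": "70 0 0 0.005 0;70 0 0 0.005 0"
}}

```text
clock: 4.67
position: [0.4572, 0.1919, 0.0022]
tcp_rot: [-3.139, 0.004, 0.535]
force: [-0.4, 0.1, -1.0]
opening: 0.7
```

Call:
{"method": "arm_command", "body": {
  "steps": "70 0 0 0.005 0;70 0 0 0.005 0"
}}

```text
clock: 4.83
position: [0.457, 0.1918, 0.0004]
tcp_rot: [-3.138, 0.004, 0.535]
force: [-1.0, -0.4, 0.4]
opening: 0.697
```

```bash
python3 - <<'E'
from h import *
side=bot.get_image("side"); save(side,"s6.png",(230,130,330,220),6)
p=bot.sense()["position"];togo([.493-.507*.0485,.132+.862*.0485,.046],.531)
u=np.array([.507,-.862,0]);l=np.array([.862,.507,0])
print([((proj(side,[*(p+u*k-l*b)[:2],.03])-[230,130])*6).round() for k in(.011,-.011) for b in (.03,.0445)])
E
```

```text
pos [0.4571 0.1919 0.0005] rot [-3.139  0.004  0.535] open 0.6987110818459178 F [-0.2 -0.3  0.3] t 4.8833
steps to go (x y z turn): [ 0.001  0.071 -0.152] 0.003
[array([219., 456.]), array([205., 483.]), array([164., 444.]), array([149., 471.])]
```

View pics/s6.png

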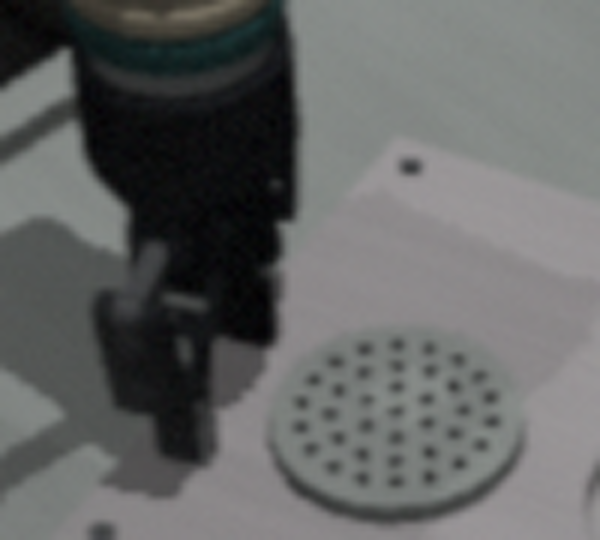

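The near fingertip at crop (185,465) is within a few mm of the station top. I continue the guarded descent.

Call:
{"method": "arm_command", "body": {
  "steps": "70 0 0 0.005 0;70 0 0 0.005 0"
}}

```text
clock: 5.05
position: [0.4573, 0.192, -0.0008]
tcp_rot: [-3.139, 0.003, 0.535]
force: [-0.2, 0.1, 1.8]
opening: 0.699
```

Call:
{"method": "arm_command", "body": {
  "steps": "70 0 0 0.005 0;70 0 0 0.005 0"
}}

```text
clock: 5.22
position: [0.4574, 0.192, -0.0009]
tcp_rot: [-3.139, 0.003, 0.536]
force: [-2.7, -0.6, 12.3]
opening: 0.696
```

Call:
{"method": "arm_command", "body": {
  "steps": "70 0 0 0.005 0;70 0 0 0.005 0"
}}

```text
clock: 5.38
position: [0.4574, 0.192, -0.0009]
tcp_rot: [-3.139, 0.002, 0.536]
force: [-3.7, -1.2, 13.8]
opening: 0.701
```

The fingers touched down at a reported TCP height of -0.0009 (force about 13 N), so the tips sit 31 mm behind the reported TCP at this opening, not 11 mm ahead. I raise about 3.5 mm and push most of the way, aligned along tool y.

Call:
{"method": "arm_command", "body": {
  "steps": "70 0 0 -0.012 0;70 0 0.03 -0.012 0;70 0 0.06 -0.012 0;70 0 0.085 -0.012 0;70 0 0.11 -0.012 0;70 0 0.135 -0.012 0;70 0 0.16 -0.012 0;70 0 0.185 -0.012 0;70 0 0.21 -0.012 0;70 0 0.22 -0.012 0"
}}

```text
clock: 6.22
position: [0.4917, 0.1341, 0.0023]
tcp_rot: [-3.14, 0.002, 0.535]
force: [-1.0, 2.4, -0.7]
opening: 0.698
```

```bash
cat >> h.py <<'E'
def look(n,s=4.5):
    side=bot.get_image("side"); p=bot.sense()["position"]
    for cam in("side","top"):
        im=side if cam=="side" else bot.get_image("top")
        for r in bot.trace("cover",cam):
            c=max(cv2.findContours(r["pixels"].astype(np.uint8),0,1)[0],key=cv2.contourArea)
            h=cv2.convexHull(c)[:,0,:]
            w=np.array([ray(im,u,.04)[:2] for u in h],np.float32)*1000
            if len(w)>5: e=cv2.fitEllipse(w); print(cam,"cover",np.round(e[0],1),np.round(e[1],1),round(r["confidence"],2))
    save(side,n,(250,120,430,250),s)
    togo([.5565-.5107*.0485,.024+.8598*.0485,p[2]],.531)
E
python3 -c "
from h import *
look('s7.png')"
```

```text
side cover [277.7 179.7] [71.  76.1] 0.77
side cover [374.8 304.4] [70.5 79.2] 0.69
side cover [512.   91.5] [ 97.2 102.2] 0.63
top cover [393.6 328.7] [70.4 71.8] 0.97
top cover [314.5 202.3] [31.1 57.8] 0.73
top cover [806.5 -28. ] [ 74.  113.2] 0.64
top cover [511.  47.] [ 4.8 22.9] 0.37
pos [0.4915 0.1348 0.0024] rot [-3.14e+00  2.00e-03  5.36e-01] open 0.7016991442908894 F [1.6 0.3 0. ] t 6.4167
steps to go (x y z turn): [-0.002  0.267 -0.   ] 0.003
```

View pics/s7.png

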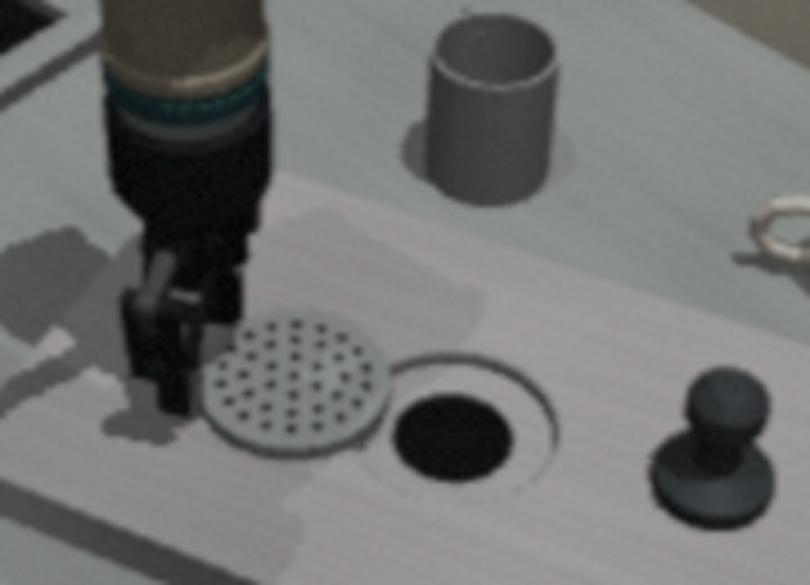

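The cover, at crop (295,378), is pushed by both fingers and its leading rim has reached the recess edge. Recess mouth is at (458,428), and the tamper and jug are unmoved. I continue slowly.

Call:
{"method": "arm_command", "body": {
  "steps": "70 0 0.02 0 0;70 0 0.04 0 0;70 0 0.06 0 0;70 0 0.08 0 0;70 0 0.1 0 0;70 0 0.12 0 0;70 0 0.14 0 0;70 0 0.16 0 0;70 0 0.18 0 0;70 0 0.2 0 0"
}}

```text
clock: 7.25
position: [0.5224, 0.0827, 0.0023]
tcp_rot: [-3.14, 0.002, 0.536]
force: [-1.0, 2.7, 1.4]
opening: 0.702
```

```bash
python3 -c "
from h import *
look('s8.png')"
```

```text
side cover [541.7  38.6] [93.5 98.7] 0.95
side cover [277.5 179.4] [72.3 77.5] 0.77
top cover [294.3 209.5] [54.3 66.8] 0.9
top cover [393.9 328.4] [69.9 72.5] 0.9
pos [0.5227 0.0826 0.0024] rot [-3.141e+00  1.000e-03  5.360e-01] open 0.6993363424966896 F [-0.9 -0.  -0.1] t 7.45
steps to go (x y z turn): [-0.003  0.064 -0.   ] 0.003
```

View pics/s8.png

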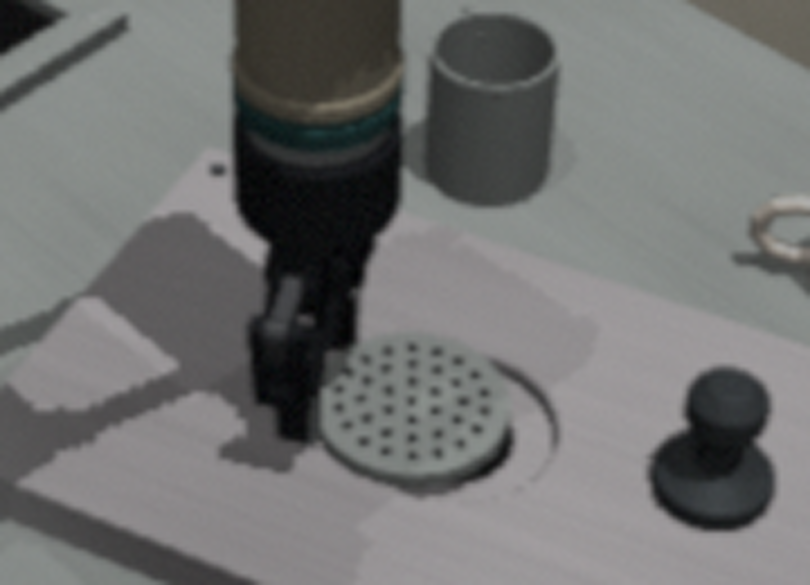

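The cover, at crop (413,405), now overlaps the recess and is tipping in, well lined up. I go on in small steps to the end position.

Call:
{"method": "arm_command", "body": {
  "steps": "70 -0.002 0.013 0 0;70 -0.002 0.026 0 0;70 -0.002 0.039 0 0;70 -0.002 0.05 0 0;70 -0.002 0.06 0 0;70 -0.002 0.068 0 0;70 -0.002 0.068 0 0"
}}

```text
clock: 8.03
position: [0.5334, 0.0641, 0.0024]
tcp_rot: [3.141, 0.001, 0.536]
force: [0.3, -0.1, -0.1]
opening: 0.702
```

```bash
python3 -c "
from h import *
look('s9.png')"
```

```text
side cover [278.  179.9] [73.6 75.7] 0.94
side cover [376. 305.] [66.8 79.2] 0.94
side cover [547.8  17.1] [92.2 94.2] 0.82
top cover [294.8 202.4] [69.2 71.6] 0.88
top cover [393.8 329.1] [69.2 70.6] 0.77
top cover [522.3   6.1] [26.8 52. ] 0.42
pos [0.5327 0.0647 0.0024] rot [-3.141e+00  1.000e-03  5.360e-01] open 0.7026333765770658 F [ 0.1 -0.3  0.7] t 8.2333
steps to go (x y z turn): [-0.001 -0.005 -0.   ] 0.003
```

View pics/s9.png

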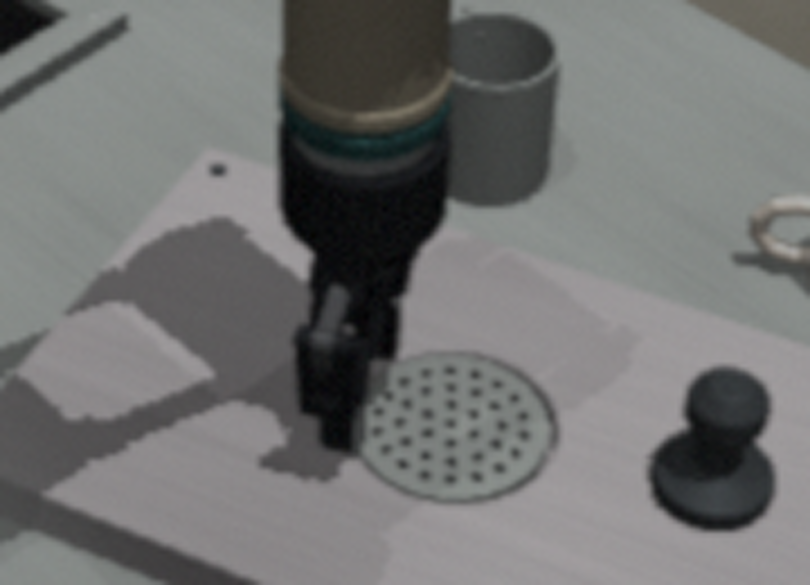

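The cover, at crop (457,427), sits flush in the recess with an even rim all round, and the tamper and jug are undisturbed. I back off and lift clear.

Call:
{"method": "arm_command", "body": {
  "steps": "70 0 -0.03 0 0;70 0 -0.06 -0.02 0;70 0 -0.12 -0.1 0;70 0 -0.25 -0.25 0;70 0 -0.4 -0.4 0;70 0 -0.5 -0.5 0;70 0 -0.5 -0.5 0;70 0 -0.5 -0.5 0;70 0 -0.5 -0.5 0;70 0 -0.5 -0.5 0"
}}

```text
clock: 9.07
position: [0.4554, 0.1938, 0.1523]
tcp_rot: [3.142, 0.002, 0.537]
force: [-0.0, -0.9, -0.4]
opening: 0.702
```

```bash
python3 - <<'E'
from h import *
for cam in("top","side"):
    im=bot.get_image(cam)
    for n,z in(("cover",.03),("tamper",.03),("cup",0),("jug",0)):
        for r in bot.trace(n,cam):
            c=max(cv2.findContours(r["pixels"].astype(np.uint8),0,1)[0],key=cv2.contourArea)
            if n=="cover":
                w=np.array([ray(im,u,z)[:2] for u in c[:,0]],np.float32)*1000; e=cv2.fitEllipse(w); print(cam,n,np.round(e[0],1),np.round(e[1],1))
            else: print(cam,n,np.round(r["position"],1),cv2.boundingRect(c),round(r["confidence"],2))
print("recess 0.5562..0.5566, 0.0226..0.0254")
s=bot.sense();print(s["position"],s["clock"],np.round(s["force"],1))
E
```

```text
top cover [288.9 221.6] [33.  73.8]
top cover [555.  24.] [91.1 94.8]
top cover [373.2 325.8] [26.5 63.5]
top cover [558.8   8.7] [297.7 472.7]
top tamper [404.1 172.8] (391, 162, 26, 26) 0.57
top cup [379.5  93.4] (358, 80, 38, 34) 0.59
top jug [293.5 126.1] (271, 107, 40, 40) 0.79
side cover [280.  187.9] [68.4 72.4]
side cover [380.5 314.9] [67. 74.]
side cover [554.4  23. ] [92.3 98.6]
side tamper [410.  221.3] (394, 202, 28, 36) 0.92
side cup [440.8 172.1] (416, 156, 44, 36) 0.85
side jug [355.5 141.5] (344, 121, 30, 45) 0.93
recess 0.5562..0.5566, 0.0226..0.0254
[0.45641683 0.19335684 0.15209789] 9.5667 [ 0.   0.  -0.3]
```

Both cameras put the cover at (0.555, 0.0235) when taken at station-top height, within about 2 mm of the recess. The two views agree only at that height, which means it is flush. The bystanders' boxes are unchanged, so I hand in.

```bash
python3 -c "
from cell import bot
print(bot.job_done())"
```

```text
the job is handed in; nothing more can be done
None
```

I pushed the 96 mm cover across the station with both fingers spread until it tipped over the edge and dropped into the recess. I then backed off, lifted clear and handed the job in at about 9.6 s. No verdict was reported.

**Last checks:**
- **Cover:** both cameras place it at about (0.555, 0.0235) at station-top height. That is within 2 mm of the measured recess centre, and the last picture showed it flush all round.
- **Bystanders:** the tamper and jug did not move in the top view. The cup's traced centre differed by about 7 px between looks, but its outline box was unchanged to within 1 px, so I took it as unmoved.
- **Robot:** clear of everything, with the wrist force near zero.

**Disagreement:** the fingertips were not 11 mm ahead of the TCP as stated. Touching the station showed them about 31 mm behind the reported TCP at 70 % opening, so I set the pushing height from that touch. The touch reached about 14 N.

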